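# Zero the cell tester with the dummy cell from the lidded pot

### The job

Zero the cell tester: lift the lid off the steel pot by its knob and set it down gently, knob up, wholly on the black rubber mat. Then take the metal dummy cell out of the pot and lay it gently in the tester's cradle between the two brass contacts, and last lower the tester's clear guard by its bar handle, gently and without letting it drop, until it is fully closed. Do not push the pot around or disturb the other things on the bench.

Things in the scene. Friction and masses are not known exactly. Their poses are not given: they have to be found in the camera images.
- pot: Round open steel pot standing on the bench, outer diameter 150, inner 144, height 60, floor 5 thick. Origin: centre of its underside, z up. Two low black ridges (4 high, 50 long, 3 wide, at y = +-13) along its x axis on the floor keep the dummy cell from rolling. 1.2 kg, not fixed.
- lid: Loose round steel lid lying on the pot: flat disc of diameter 160, 4 thick, over a plug of diameter 134, 6 deep that hangs inside the rim. Origin: centre of the plug's underside, z up; disc top 10 above it (a slight boss to 13.5 in the middle). About 0.2 to 0.4 kg. On the pot the origin lies 54 above the pot's underside.
- lid_knob (a point): Centre of the lid's black cylindrical knob, diameter 30, 22 high, on a stem of diameter 14; 37 above the lid's origin, 27 above its disc. Axes as the lid.
- bar: Metal dummy cell: smooth aluminium cylinder, diameter 32, length 80, both ends alike, lying on the pot's floor under the lid. Origin: its centre (21 above the pot's underside); its x axis is the cylinder's axis. About 0.13 to 0.25 kg.
- mat: Black rubber mat fixed on the bench, 220 x 220, 3 thick, empty at the start. Origin: centre of its underside, z up.
- tester: Cell tester fixed on the bench: grey base 150 x 150, 30 high; origin: centre of its underside, front to its -x, z up. On it a cradle of two black V supports, two brass contact blocks (tops at 64), two front posts (radius 5, at x = -45, y = +-55, tops at 85) and two hinge posts at the rear (x = 68, y = +-60, tops at 94).
- cradle (a point): Where the dummy cell's centre belongs: (-5, 0, 56) in the tester's frame. The cell lies along the tester's x axis, either way round, in two 45 degree V supports (10 thick, 28 before and behind this point along x, tops 4 lower than it, 19 out to each side); between them fingers have room down to the base top, 26 lower. The brass contacts' inner faces are 49 before and behind it.
- guard (a joint): Angle (rad) of the clear guard: 0 = closed, level, on its stop; about 1.57 = upright; at most 1.9. Starts open, stays by friction when steep, falls shut by itself if let go below about 0.9. 0.22 kg.
- guard_hinge (a point): Middle of the guard's hinge line, at (65, 0, 88) in the tester's frame; the line runs along the tester's y axis, at the rear.
- guard_handle (a point): Middle of the guard's handle, a round steel bar, diameter 10, 120 long, parallel to the hinge line and 165 from it, 45 beyond the edge of the clear panel (120 long, 130 wide, 5 thick), on two legs at y = +-55. At guard angle a it is at (65 - 165 cos a, 0, 88 + 165 sin a) in the tester's frame; being round it can turn between the fingers.
- bottle: Bystander: white plastic bottle, diameter 52, height 120, at the far side of the bench. Origin: centre of its underside.
- tape: Bystander: roll of tape lying flat, outer diameter 100, 24 high. Origin: centre of its underside.
- bin: Bystander: open plastic bin, 90 x 90, 50 high. Origin: centre of its underside.
- driver: Bystander: screwdriver 190 long lying on the bench. Origin: underside of its middle.

How it is judged:
By the outcome, as a careful person would: the job done as asked, in the order asked, and still so for the second after the job is handed in, with the robot touching nothing.
It also fails if it takes over 72 s, if anything falls off the work surface, if the arm or the gripper's body presses on something with over 40 N, if the wrist force passes 120 N, or if a joint passes its speed limit or range.

### The arm

A 7-joint arm with a two-finger parallel gripper is mounted at the origin on the work surface. World frame = base frame: x ahead of the robot, y to its left, z up, the work surface at z = 0. Lengths are in mm, angles in rad, forces in N, time in s.
With the tool pointing down it reaches from about 425 to 950 mm from the base axis. Payload 4.7 kg.
Tool frame: the origin (TCP) lies between the finger pads; the fingertips stand ahead of it and the grasp point (between the pads) is the TCP (tips_ahead is the z of the fingertips in the tool frame, in mm); z points along the fingers, x is the direction in which the jaws open and shut, and the axes are right-handed (so a half turn about z gives the same grasp; the last joint's range is limited). The gripper opens to 85 mm and grips with 20 to 120 N. Pads are 22 mm wide; open, the fingers measure 114 mm over their backs; the gripper's body (76 mm by 85 mm) begins 54 mm behind the grasp point. The pads swing forward as they close: fully open they stand 13 mm farther back than shut.
Start: joints at [1.183, 0.469, -0.049, 1.532, 0.024, 1.141, -0.082], TCP at [237.072, -632.015, 250.335] pointing down, gripper open.
Joint ranges: [-2.59, 2.59], [-0.33, 1.99], [-1.39, 1.29], [0.1, 2.45], [-1.04, 4.18], [0.21, 1.99], [-2.66, 2.66]. Speed limits (rad/s): [2.57, 2.57, 3.14, 3.14, 3.14, 3.14, 3.14].

### API

Orientations are given as a rotation vector (axis times angle).
In Python, from workcell import get_state, read_camera, camera_params, sign_off, look_for, tips_ahead gives the robot as it stands. The module is installed in compiled form; this text tells all that it offers.
- The arm moves only by the tool apply_moves, never from a script. Its argument "rows" is a list of rows, each a list of 3 entries, a list of its own where there are three numbers: the opening, from 0 (shut) to 1 (fully open), then the shift along the tool's x, y, z in mm, then the turn about the tool's z in degrees. A call has 1 to 5 rows; each row is the pose to reach, as a shift and turn from the pose commanded when the call began, along the tool's axes at that moment; what a row does not reach only later rows make up. A row lasts 1/10 s, in which the tool goes at most 50 mm and 8.59 degrees, less where a joint would pass 70% of its speed; a pose out of reach is approached as far as the arm can. A call with a gripper value outside its range is refused whole. The fingers move at their own pace and stop on an object; the grip force is fixed at half the most. Time passes only in rows, so rows that repeat a pose let the fingers close. It gives the time, the measured TCP pose, the force and the opening at its end, in the units of the state.
- get_state(): the state, without advancing time (a new reading comes with each control period).
- read_camera(name): name is "side" or "top"; returns (picture, depth): 384x512x3 uint8, red, green, blue; 384x512 float32, mm along the optical axis (not along the pixel's ray), 0 where there is no reading.
- camera_params(name): a dict with "camera_matrix" (3x3 intrinsics, pixels), "xyz" and "rotation" of the camera in the world. Camera axes: x right, y down, z forward; pixel columns grow to the right and rows downward; lengths in mm; the calibration is good to about 2 mm. A picture is of the moment at which its call begins. camera_params takes no time and is no camera call.
- sign_off(): hands the job in, once; it reports no verdict.
Trained networks look in the newest picture that a camera, given by its name, has taken for a name from the list of things; names that differ only in an ending like _2 or _b are one class to them, and where a whole thing is asked for, a point or a joint stands for the part that bears it (a point fixed in the world has none). Each returns a list of dicts, best first, with "p" (0 to 1); they miss things now and then, are a little off and sometimes report something else, mostly with a low value. They report only what shows in the picture. A call takes as long as a camera call.
- look_for(camera, name): "extent" ([left, top, width, height] in pixels, round what is visible of it).
The state is a dict: "t": time; "joint_positions": joint angles; "joint_vel": joint speeds; "joint_torque": joint torques, N m; "eef_pos": TCP position; "tool_rot": TCP orientation; "ft_force": force on the tool from outside, world axes, zero at the start; "ft_torque": the same for the moment, N m; "opening": opening from 0.0 (shut) to 1.0 (fully open).
Only numpy, scipy, OpenCV 4.12 (cv2) and the standard library are available. Lean on these libraries where they do the work, as an engineer would, in place of code of your own. Each camera call takes 0.05 s, during which the arm holds its last target. There are 200 camera calls.

## Working session

There is one attempt and no reset: what is moved stays moved. The work goes in short steps, Python scripts to look and compute and a tool call to move; the robot and the scene stay as the last step left them, time stands still between calls to the robot, and variables do not carry over. Pictures are saved under pics/ and viewed, about 8 in all and at most 12, crops included, and the job is handed in when it is done.

Besides the shell and the picture viewer there is one more tool, called after "Call:" as name(argument=value, ...), one argument or row to a line, values as JSON. apply_moves: Moves the arm, as the interface text tells. Its arguments: {"type":"object","properties":{"rows":{"type":"array"}},"required":["rows"]}

```bash
mkdir -p pics; cat > h.py <<'E'
import numpy as np, cv2
from scipy.spatial.transform import Rotation as R
from workcell import *
def shot(c,save=None):
    im,d=read_camera(c)
    if save: cv2.imwrite('pics/'+save,cv2.cvtColor(im,cv2.COLOR_RGB2BGR))
    return im,d
def cloud(c,d):
    p=camera_params(c);K=np.array(p['camera_matrix']);Rm=np.array(p['rotation']);Rm=Rm if Rm.shape==(3,3) else R.from_rotvec(Rm).as_matrix()
    v,u=np.mgrid[:d.shape[0],:d.shape[1]]
    P=np.stack([(u-K[0,2])/K[0,0]*d,(v-K[1,2])/K[1,1]*d,d],-1)@Rm.T+np.array(p['xyz'])
    P[d==0]=np.nan
    return P
E
python3 - <<'E'
from h import *
for c in('side','top'):
    im,d=shot(c,c+'0.png');P=cloud(c,d);np.save(c+'0.npy',P)
    print(c,camera_params(c))
    for n in['pot','lid_knob','lid','mat','tester','guard_handle','guard','cradle','bottle','tape','bin','driver']:
        try:
            for r in look_for(c,n)[:2]:
                l,t,w,h=r['extent'];u,v=int(l+w/2),int(t+h/2)
                print(n,round(r['p'],2),np.round(r['extent']),np.round(P[min(v,383),min(u,511)]))
        except Exception as e: print(n,e)
s=get_state();print(s,tips_ahead)
E
```

```text
side {'camera_matrix': array([[350.38403182,   0.        , 250.4828089 ],
       [  0.        , 350.38403182, 188.73555259],
       [  0.        ,   0.        ,   1.        ]]), 'xyz': array([364.5399978 , 603.02702118, 740.64294314]), 'rotation': array([-0.5759298 ,  2.72588826, -1.12202973])}
pot 0.97 [243. 205.  51.  27.] [537.  66.  66.]
lid_knob 0.74 [204. 135.  18.  38.] [770. -86.  81.]
lid_knob 0.69 [242. 178.  58.  45.] [554.  10.  70.]
lid 0.77 [240. 173.  62.  47.] [556.  -4.  71.]
mat 0.55 [262. 130.  87.  58.] [ 536. -271.    2.]
tester 0.88 [169. 190. 102. 140.] [605. 205.  31.]
tester 0.51 [221. 124.  28.  19.] [ 786. -269.   21.]
guard_handle 0.97 [169. 187.  43. 104.] [626. 271. 183.]
guard 0.73 [168. 188.  44.  99.] [627. 269. 187.]
cradle 0.7 [166. 190. 101. 138.] [612. 201.  29.]
bottle 0.94 [207. 134.  18.  38.] [766. -90.  84.]
tape 0.65 [164. 193.  45.  33.] [633. 258. 256.]
bin 0.97 [135. 224.  50.  49.] [765. 219.   4.]
driver 0.56 [225. 126.  49.  24.] [ 743. -289.    4.]
driver 0.4 [135. 225.  48.  45.] [769. 217.   4.]
top {'camera_matrix': array([[418.155
[... 1055 characters left out ...]
 array([ 1.18311226,  0.4685948 , -0.04861161,  1.53251361,  0.02407142,
        1.14100891, -0.08230345]), 'joint_vel': array([-1.42693719e-05,  1.05737816e-03, -8.99589604e-05, -1.47922077e-03,
        1.87694334e-04,  2.54277410e-05,  8.35440835e-04]), 'joint_torque': array([-7.22347777e-04, -5.10163987e+01, -4.70864936e-02, -2.38008803e+01,
        1.08792257e-02,  8.88914310e-04, -1.94317074e-06]), 'eef_pos': array([ 237.07398304, -632.00380035,  250.33260989]), 'tool_rot': array([-2.58215116e+00,  1.78939629e+00, -1.35396954e-04]), 'ft_force': array([-0.32223488, -0.00273296, -0.02292634]), 'ft_torque': array([-0.0095729 , -0.03264935,  0.02043376]), 'opening': 0.9959443943912468} 19.0
```

```bash
python3 -c "
import cv2,numpy as np
a=[cv2.imread('pics/%s0.png'%c) for c in('side','top')]
cv2.imwrite('pics/side0b.png',cv2.resize(a[0],(800,600)));cv2.imwrite('pics/top0b.png',cv2.resize(a[1],(800,600)))"
```

```text
(no output)
```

View pics/top0b.png

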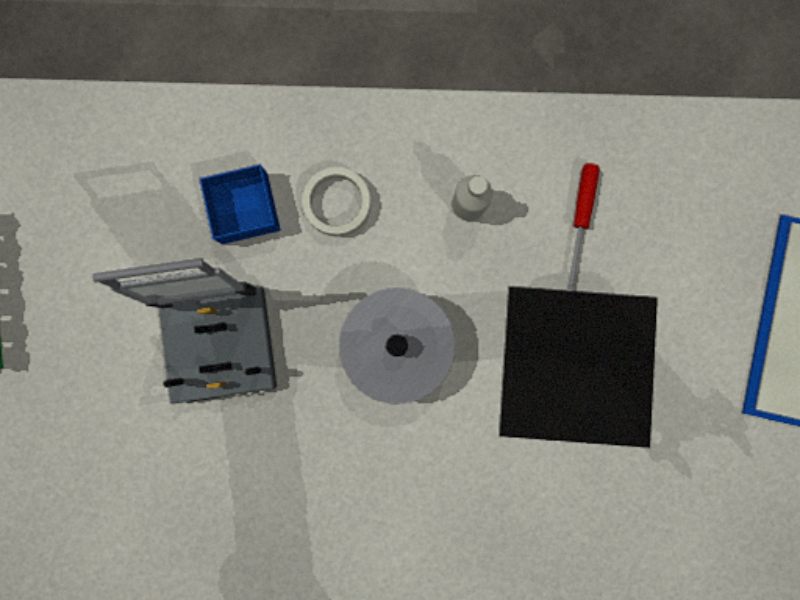

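View pics/side0b.png

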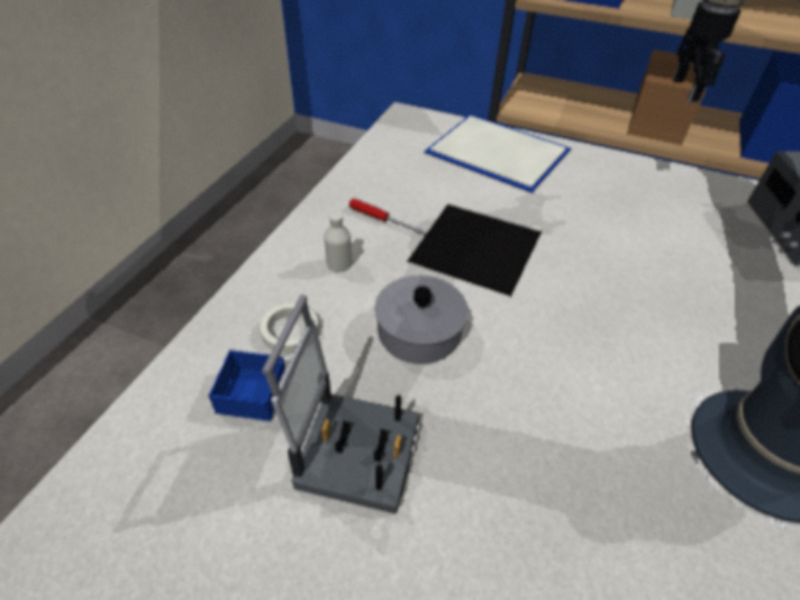

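The top view shows the pot with its lid (knob at about (254,221) native), the mat to the right, and the tester at left with its front toward the robot. The guard is upright at the rear. Next I'll get precise measurements.

```bash
python3 - <<'E'
from h import *
T=np.load('top0.npy');S=np.load('side0.npy')
imT=cv2.imread('pics/top0.png');imS=cv2.imread('pics/side0.png')
def reg(P,lo,hi): 
    with np.errstate(invalid='ignore'): return np.all((P>lo)&(P<hi),-1)
for n,P in(('top',T),('side',S)):
    m=reg(P,[460,-110,50],[660,110,80]);q=P[m]
    c=cv2.minEnclosingCircle(q[:,:2].astype(np.float32));print(n,'lid',c,np.median(q[:,2]),len(q))
    m=reg(P,[530,-50,85],[600,40,130]);q=P[m];print('knob',cv2.minEnclosingCircle(q[:,:2].astype(np.float32)),q.mean(0),np.percentile(q[:,2],[50,95]),len(q))
    im=imT if n=='top' else imS
    m=reg(P,[400,-420,-10],[680,-120,12])&(im.max(-1)<40);
    m=cv2.morphologyEx(m.astype(np.uint8),cv2.MORPH_OPEN,np.ones((7,7)))>0
    r=cv2.minAreaRect(P[m][:,:2].astype(np.float32));print('mat',r,np.median(P[m][:,2]))
    m=reg(P,[450,180,24],[720,400,37]);q=P[m];r=cv2.minAreaRect(q[:,:2].astype(np.float32));print('base',r,cv2.boxPoints(r).round(),np.median(q[:,2]),len(q))
    # guard points
    m=reg(P,[560,150,100],[720,420,300]);q=P[m];print('guard',len(q),q.min(0),q.max(0))
    top=q[q[:,2]>np.percentile(q[:,2],85)];print(' top',top.mean(0),top.min(0),top.max(0))
    m=reg(P,[450,180,45],[600,400,100]);q=P[m]
    print('stuff on base',len(q));
    nl,lab,st,ce=cv2.connectedComponentsWithStats(m.astype(np.uint8))
    for i in range(1,nl):
        if st[i,4]>4: print(ce[i].round(1),st[i,4],P[lab==i].mean(0).round(1),P[lab==i][:,2].max().round(1))
def crop(im,x,y,w,h,f): return cv2.resize(im[y:y+h,x:x+w],(w*f,h*f),interpolation=cv2.INTER_CUBIC)
a=crop(imT,55,160,130,105,5);b=crop(imS,160,185,120,145,4)
cv2.imwrite('pics/cropT.png',a);
h=max(a.shape[0],b.shape[0])
E
```

```text
top lid ((562.6332397460938, -7.257465362548828), 79.77620697021484) 63.732764977259365 4164
knob ((562.28271484375, -7.332450866699219), 14.643885612487793) [562.48492295  -7.35939254 100.81320195] [100.94428586 103.33750746] 159
mat ((538.2994384765625, -274.8440246582031), (218.12139892578125, 218.14154052734375), 87.15431213378906) 2.1564022470317923
base ((599.16015625, 258.57086181640625), (237.5733642578125, 150.4472198486328), 9.237588882446289) [[470. 314.]
 [494. 165.]
 [728. 203.]
 [704. 352.]] 29.054280422303123 3827
guard 1583 [609.49601722 198.3000489  100.16052652] [650.90411197 327.97314395 259.55359424]
 top [636.95788681 264.9073531  256.10331548] [623.57544503 205.68315034 254.75189819] [650.55885356 323.12720208 259.55359424]
stuff on base 191
[140.8 208.2] 19 [582.7 238.9  48.4] 51.7
[125.4 210.3] 16 [577.2 271.9  49.1] 51.3
[144.  233.6] 14 [527.7 229.4  48.5] 51.5
[128.7 236. ] 21 [521.8 262.2  48.7] 53.0
[160.4 236.9] 38 [522.8 187.7  74. ] 88.1
[109.  244.4] 50 [504.  296.   71.9] 86.2
[137.4 245.8] 30 [501.9 239.4  59.7] 68.0
side lid ((561.4273071289062, -7
[... 380 characters left out ...]
64746094, 152.0316619873047), 6.128561019897461) [[469. 322.]
 [485. 171.]
 [727. 197.]
 [710. 348.]] 31.211880295201127 3611
guard 1942 [606.84601554 197.68433165 100.02898341] [648.20843649 330.07576606 260.09881784]
 top [633.96709449 269.73451459 256.8833877 ] [620.9987807  207.22905353 251.82512966] [648.20843649 326.09816511 260.09881784]
stuff on base 269
[254.5 258.8] 55 [520.1 192.1  70.6] 87.6
[220.8 271.6] 26 [580.9 240.7  49.4] 54.1
[208.8 274.9] 17 [599.  262.5  56.2] 66.7
[244.9 277. ] 27 [526.  231.1  49.2] 54.9
[253.9 284.1] 41 [499.  244.6  59.9] 66.6
[216.6 284.1] 19 [575.  272.5  50.2] 54.7
[241.2 289.9] 18 [520.3 263.3  50.2] 52.7
[242.  303.5] 66 [501.5 300.6  71.6] 87.9
```

View pics/cropT.png

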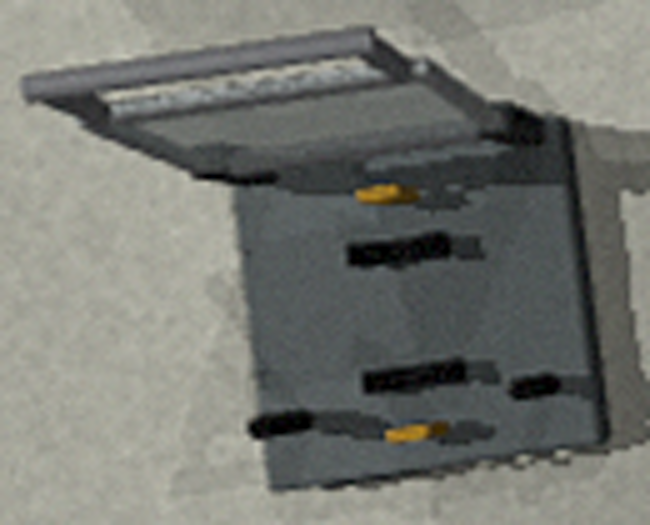

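Call:
apply_moves(
  rows=[
    [1,[-20,-22,4],0],
    [1,[-50,-56,12],0],
    [1,[-84,-94,20],0],
    [1,[-118,-132,27],0],
    [1,[-152,-170,34],0],
  ],
)

```text
t: 1.8
eef_pos: [341.4, -432.3, 216.9]
tool_rot: [2.582, -1.79, 0.001]
ft_force: [-0.2, 0.1, 0.2]
opening: 1.002
```

Call:
apply_moves(
  rows=[
    [1,[-33,-36,7],0],
    [1,[-66,-73,14],0],
    [1,[-99,-110,21],0],
    [1,[-132,-147,28],0],
    [1,[-165,-184,34],0],
  ],
)

```text
t: 2.3
eef_pos: [455.8, -213.3, 183.1]
tool_rot: [-2.582, 1.79, -0.002]
ft_force: [1.0, -0.5, -0.6]
opening: 1.002
```

Call:
apply_moves(
  rows=[
    [1,[-33,-37,8],0],
    [1,[-66,-74,16],0],
    [1,[-100,-111,22],0],
    [1,[-130,-145,28],0],
    [1,[-154,-170,32],0],
  ],
)

```text
t: 2.8
eef_pos: [561.4, -7.7, 150.9]
tool_rot: [-2.583, 1.785, -0.0]
ft_force: [0.6, -0.9, 0.1]
opening: 0.996
```

```bash
cat >> h.py <<'E'
def go(x,y,z,yaw=None):
    s=get_state();M=R.from_rotvec(s['tool_rot']).as_matrix();e=s['eef_pos']
    y0=np.degrees(np.arctan2(M[1,0],M[0,0]))
    d=M.T@(np.array([x,y,z])-e)
    t=0 if yaw is None else -((yaw-y0+90)%180-90)
    print('t%.2f'%s['t'],'at',e.round(1),'yaw',y0.round(1),'shift',d.round(1),'turn',round(float(t),1),'open',round(s['opening'],2),'F',s['ft_force'].round(1),'tilt',M[:,2].round(3),'q',s['joint_positions'].round(2))
E
python3 -c "
from h import *
go(562,-7.2,93)"
```

```text
t2.80 at [561.4  -7.7 150.9] yaw -69.3 shift [-0.2 -0.7 57.9] turn 0.0 open 1.0 F [ 0.6 -0.9  0.1] tilt [ 0.001  0.001 -1.   ] q [ 0.18  0.41 -0.31  1.89  0.16  0.86 -1.42]
```

Call:
apply_moves(
  rows=[
    [1,[0,-1,20],0],
    [1,[0,-1,42],0],
    [1,[0,-1,55],0],
    [1,[0,-1,57],0],
    [1,[0,-1,57],0],
  ],
)

```text
t: 3.3
eef_pos: [561.2, -11.1, 94.0]
tool_rot: [2.582, -1.79, -0.0]
ft_force: [0.6, 1.1, -0.1]
opening: 1.0
```

Call:
apply_moves(
  rows=[
    [0,[0,0,0],0],
    [0,[0,0,0],0],
    [0,[0,0,0],0],
    [0,[0,0,0],0],
    [0,[0,0,0],0],
  ],
)

```text
t: 3.8
eef_pos: [561.5, -10.4, 94.9]
tool_rot: [-2.582, 1.789, -0.001]
ft_force: [-0.4, 0.8, 6.3]
opening: 0.329
```

Call:
apply_moves(
  rows=[
    [0,[0,0,0],0],
    [0,[0,0,0],0],
    [0,[0,0,-1],0],
    [0,[0,0,-4],0],
    [0,[0,0,-9],0],
  ],
)

```text
t: 4.3
eef_pos: [560.3, -11.0, 102.3]
tool_rot: [2.581, -1.789, -0.003]
ft_force: [0.2, 0.5, -2.8]
opening: 0.336
```

Call:
apply_moves(
  rows=[
    [0,[0,0,-10],0],
    [0,[0,0,-22],0],
    [0,[0,0,-30],0],
    [0,[10,5,-32],0],
    [0,[30,14,-32],0],
  ],
)

```text
t: 4.8
eef_pos: [558.9, -42.7, 136.0]
tool_rot: [-2.584, 1.784, -0.002]
ft_force: [-0.2, -0.7, -3.2]
opening: 0.334
```

Call:
apply_moves(
  rows=[
    [0,[30,14,0],0],
    [0,[65,31,0],0],
    [0,[100,47,0],0],
    [0,[135,64,0],0],
    [0,[165,78,0],0],
  ],
)

```text
t: 5.3
eef_pos: [542.1, -229.3, 134.9]
tool_rot: [2.579, -1.792, 0.0]
ft_force: [0.5, 0.6, -3.9]
opening: 0.33
```

Call:
apply_moves(
  rows=[
    [0,[22,10,5],0],
    [0,[36,17,15],0],
    [0,[42,20,28],0],
    [0,[42,20,40],0],
    [0,[42,20,46],0],
  ],
)

```text
t: 5.8
eef_pos: [538.7, -269.8, 86.8]
tool_rot: [-2.584, 1.786, 0.006]
ft_force: [-0.3, 0.7, -2.4]
opening: 0.333
```

```bash
python3 -c "
from h import *
go(538.8,-272.7,44)
im,d=shot('top','top1.png');P=cloud('top',d)
m=(P[...,2]>20)&(abs(P[...,0]-540)<130)&(abs(P[...,1]+270)<140)&(P[...,2]<85);q=P[m];print(np.percentile(q[:,2],[5,25,50,75]),q.mean(0))
im,d=shot('side','side1.png')
a=cv2.imread('pics/top1.png')[130:300,120:450];b=cv2.imread('pics/side1.png')[110:260,200:420]
cv2.imwrite('pics/c1.png',np.vstack([cv2.resize(a,(580,299)),cv2.resize(b,(440,300))[:, :440] if 0 else cv2.copyMakeBorder(cv2.resize(b,(440,300)),0,0,0,140,0)]))
b=P[(abs(P[...,0]-562)<50)&(abs(P[...,1]+8)<50)&(P[...,2]>14)&(P[...,2]<60)];print(len(b),b.mean(0) if len(b) else 0)
np.save('top1.npy',P)
"
```

```text
t5.80 at [ 538.7 -269.8   86.8] yaw -69.3 shift [ 2.9  0.8 42.8] turn 0.0 open 0.33 F [-0.3  0.7 -2.4] tilt [-0.003  0.003 -1.   ] q [ 0.57  0.55 -0.24  1.84  0.18  0.77 -0.97]
[52.83761399 54.33135926 55.51903205 56.81071577] [ 543.76172332 -250.90602125   55.73995429]
503 [557.87346342  -5.17103656  32.65654005]
```

View pics/c1.png

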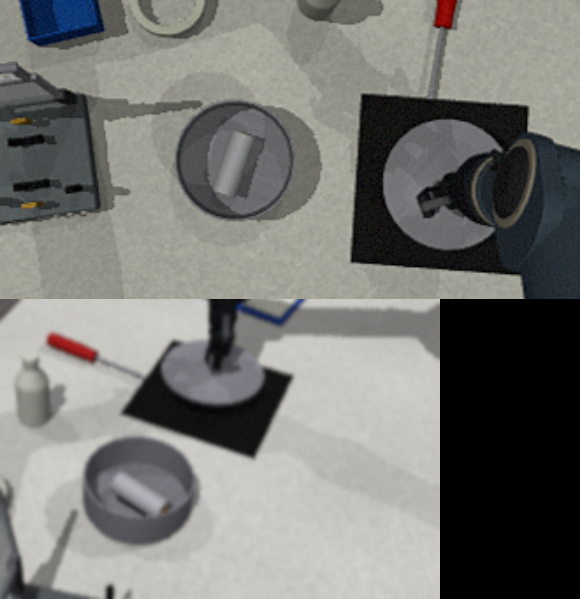

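Lid is held level over the mat (centre near crop (440,185)), and the bar is visible in the pot. Lowering gently.

Call:
apply_moves(
  rows=[
    [0,[3,0,9],0],
    [0,[3,0,18],0],
    [0,[3,0,26],0],
    [0,[3,0,32],0],
    [0,[3,0,36],0],
  ],
)

```text
t: 6.4
eef_pos: [540.2, -274.6, 52.1]
tool_rot: [2.582, -1.789, -0.001]
ft_force: [-1.5, -0.0, -3.6]
opening: 0.332
```

Call:
apply_moves(
  rows=[
    [0,[0,0,1],0],
    [0,[0,0,2],0],
    [0,[0,0,3],0],
    [0,[0,0,4],0],
    [0,[0,0,4.5],0],
  ],
)

```text
t: 6.9
eef_pos: [540.6, -274.9, 48.6]
tool_rot: [-2.582, 1.789, -0.001]
ft_force: [0.7, -0.3, -3.0]
opening: 0.329
```

Call:
apply_moves(
  rows=[
    [0,[0,0,1],0],
    [0,[0,0,2],0],
    [0,[0,0,2.7],0],
    [0,[0,0,3.4],0],
    [0,[0,0,3.4],0],
  ],
)

```text
t: 7.4
eef_pos: [540.5, -274.8, 44.9]
tool_rot: [2.582, -1.789, -0.0]
ft_force: [-0.2, 1.2, -3.2]
opening: 0.329
```

```bash
python3 - <<'E'
from h import *
go(540,-274,44)
P=np.load('top1.npy');im=cv2.imread('pics/top1.png')
def fit(P,im):
    q=P[(abs(P[...,0]-562)<90)&(abs(P[...,1]+8)<90)&(P[...,2]>45)&(P[...,2]<70)]
    print('rim',cv2.minEnclosingCircle(q[:,:2].astype(np.float32)),len(q))
    g=(np.hypot(P[...,0]-562,P[...,1]+8)<55)&(P[...,2]>25)&(P[...,2]<45)
    q=P[g];r=cv2.minAreaRect(q[:,:2].astype(np.float32));print('bar',r,len(q),q[:,2].max(),np.percentile(q[:,2],[50,90]),q.mean(0))
    c=q.mean(0)[:2];w,V=np.linalg.eigh(np.cov(q[:,:2].T));print(c,np.degrees(np.arctan2(V[1,1],V[0,1])),4*np.sqrt(w*.75))
fit(P,im)
im,d=shot('side');fit(cloud('side',d),im)
E
```

```text
t7.40 at [ 540.5 -274.8   44.9] yaw -69.4 shift [-0.9  0.1  0.9] turn 0.0 open 0.33 F [-0.2  1.2 -3.2] tilt [-0.  0. -1.] q [ 0.56  0.61 -0.22  1.86  0.2   0.7  -0.98]
rim ((562.8966674804688, -6.495185375213623), 74.6892318725586) 388
bar ((558.1370849609375, -5.07652473449707), (30.320146560668945, 80.5847396850586), 73.14232635498047) 482 40.283551541776205 [33.58085922 36.56425508] [558.18900003  -4.95550026  33.01318965]
[558.18900003  -4.95550026] 163.71740303727398 [29.6258284 80.186228 ]
rim ((561.3084106445312, -5.794214725494385), 76.20331573486328) 594
bar ((556.9100341796875, -2.956533432006836), (29.66205406188965, 81.71965789794922), 73.32447814941406) 290 42.18968599204675 [35.46549822 38.81519116] [555.98823867   0.95892139  34.34988759]
[555.98823867   0.95892139] 164.6076342457148 [26.68730174 83.8118831 ]
```

Call:
apply_moves(
  rows=[
    [0,[0,0,0.5],0],
    [0,[0,0,1],0],
    [0,[0,0,1.5],0],
    [0,[0,0,1.5],0],
    [0,[0,0,1.5],0],
  ],
)

```text
t: 7.95
eef_pos: [540.5, -274.9, 43.9]
tool_rot: [2.582, -1.789, 0.0]
ft_force: [-1.2, -0.4, -0.4]
opening: 0.331
```

Call:
apply_moves(
  rows=[
    [0,[0,0,0.4],0],
    [0,[0,0,0.4],0],
    [0.55,[0,0,0.4],0],
    [0.55,[0,0,0.4],0],
    [0.7,[0,0,0.4],0],
  ],
)

```text
t: 8.45
eef_pos: [540.8, -274.9, 43.1]
tool_rot: [-2.582, 1.789, -0.001]
ft_force: [0.4, 1.7, 0.5]
opening: 0.691
```

Call:
apply_moves(
  rows=[
    [0.8,[0,0,0],0],
    [0.8,[0,0,-4],0],
    [0.8,[0,0,-20],0],
    [0.8,[0,0,-50],0],
    [0.8,[0,0,-88],0],
  ],
)

```text
t: 8.95
eef_pos: [539.8, -274.5, 132.0]
tool_rot: [2.582, -1.789, -0.003]
ft_force: [1.2, -0.8, 0.1]
opening: 0.8
```

```bash
python3 - <<'E'
from h import *
go(557.4,-4.7,130,73.4)
E
```

```text
t8.95 at [ 539.8 -274.5  132. ] yaw -69.4 shift [-246.4 -111.3    2.3] turn 37.2 open 0.8 F [ 1.2 -0.8  0.1] tilt [-0.002  0.001 -1.   ] q [ 0.59  0.49 -0.25  1.81  0.16  0.86 -0.95]
```

Call:
apply_moves(
  rows=[
    [0.8,[-20,-9,0],0],
    [0.8,[-55,-25,0],0],
    [0.8,[-95,-43,0],0],
    [0.8,[-135,-61,0],0],
    [0.8,[-175,-79,0],0],
  ],
)

```text
t: 9.45
eef_pos: [553.4, -81.7, 132.8]
tool_rot: [-2.581, 1.789, -0.003]
ft_force: [1.4, -0.3, 0.2]
opening: 0.797
```

Call:
apply_moves(
  rows=[
    [0.8,[-35,-16,0],8],
    [0.8,[-58,-26,4],16],
    [0.8,[-69,-31,15],24],
    [0.8,[-71,-32,25],32],
    [0.8,[-71,-32,30],37],
  ],
)

```text
t: 9.95
eef_pos: [558.1, -4.2, 101.8]
tool_rot: [-1.878, 2.518, -0.0]
ft_force: [-0.6, -0.7, -0.9]
opening: 0.799
```

Call:
apply_moves(
  rows=[
    [0.8,[0,0,0],0],
    [0.8,[0,0,0],0],
  ],
)

```text
t: 10.15
eef_pos: [558.5, -5.4, 102.2]
tool_rot: [-1.883, 2.513, -0.001]
ft_force: [-0.1, 0.1, 1.0]
opening: 0.801
```

```bash
python3 - <<'E'
from h import *
go(557.4,-4.7,27,73.4)
im,d=shot('side','side2.png');P=cloud('side',d)
it,dt=shot('top','top2.png')
b=cv2.imread('pics/side2.png')[120:250,190:370];a=cv2.imread('pics/top2.png')[120:300,180:450]
cv2.imwrite('pics/c2.png',np.hstack([cv2.resize(b,(400,289)),cv2.resize(a,(400,289))]))
E
```

```text
t10.15 at [558.5  -5.4 102.2] yaw -106.3 shift [-0.3  1.4 75.2] turn 0.3 open 0.8 F [-0.1  0.1  1. ] tilt [ 0.001 -0.    -1.   ] q [ 0.05  0.46 -0.15  1.94  0.1   0.74 -2.01]
```

View pics/c2.png

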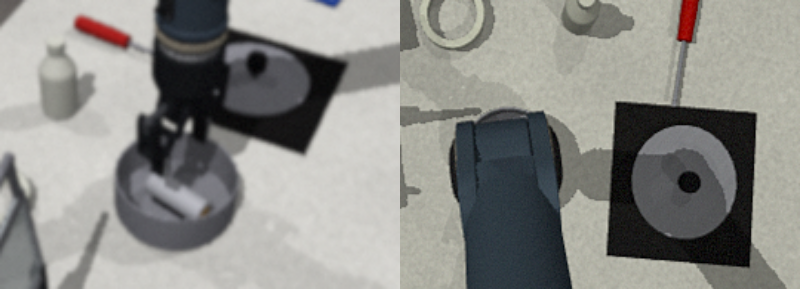

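The lid sits flat, knob up, wholly on the mat. The gripper is over the bar, straddling it, so I'll descend and grasp.

Call:
apply_moves(
  rows=[
    [0.8,[0,1,15],0],
    [0.8,[0,1,32],0],
    [0.8,[0,1,48],0],
    [0.8,[0,1,60],0],
    [0.8,[0,1,66],0],
  ],
)

```text
t: 10.75
eef_pos: [556.8, -5.5, 34.4]
tool_rot: [1.881, -2.516, -0.001]
ft_force: [-0.3, -0.0, -0.7]
opening: 0.799
```

Call:
apply_moves(
  rows=[
    [0.8,[0,0,3],0],
    [0.8,[0,0,6],0],
    [0.8,[0,0,8],0],
    [0.8,[0,0,8],0],
    [0.6,[0,0,8],0],
  ],
)

```text
t: 11.25
eef_pos: [557.3, -5.2, 27.5]
tool_rot: [-1.881, 2.516, -0.001]
ft_force: [0.1, -1.1, 0.6]
opening: 0.646
```

Call:
apply_moves(
  rows=[
    [0,[0,0,0],0],
    [0,[0,0,0],0],
    [0,[0,0,0],0],
    [0,[0,0,0],0],
    [0,[0,0,0],0],
  ],
)

```text
t: 11.75
eef_pos: [557.3, -5.1, 27.7]
tool_rot: [-1.881, 2.516, -0.0]
ft_force: [-1.4, -0.1, 5.6]
opening: 0.352
```

Call:
apply_moves(
  rows=[
    [0,[0,0,-1],0],
    [0,[0,0,-5],0],
    [0,[0,0,-15],0],
    [0,[0,0,-35],0],
    [0,[0,0,-60],0],
  ],
)

```text
t: 12.25
eef_pos: [556.2, -5.3, 87.3]
tool_rot: [1.88, -2.515, -0.002]
ft_force: [0.1, -0.4, -2.2]
opening: 0.356
```

Call:
apply_moves(
  rows=[
    [0,[0,0,-25],0],
    [0,[0,0,-42],0],
    [0,[0,0,-50],0],
    [0,[0,0,-52],0],
    [0,[0,0,-52],0],
  ],
)

```text
t: 12.75
eef_pos: [556.7, -5.3, 138.8]
tool_rot: [1.881, -2.516, -0.0]
ft_force: [0.0, -0.7, -2.0]
opening: 0.352
```

```bash
python3 - <<'E'
from h import *
go(551.5,251.2,140,99.85)
im,d=shot('side','side3.png');P=cloud('side',d)
e=get_state()['eef_pos']
q=P[(np.hypot(P[...,0]-e[0],P[...,1]-e[1])<60)&(P[...,2]>e[2]-45)&(P[...,2]<e[2]+8)]
print(len(q),q.mean(0),q.min(0),q.max(0))
b=cv2.imread('pics/side3.png')[110:260,180:380];cv2.imwrite('pics/c3.png',cv2.resize(b,(800,600)))
E
```

```text
t12.75 at [556.7  -5.3 138.8] yaw -106.4 shift [-244.6   77.6   -1.2] turn -26.3 open 0.35 F [ 0.  -0.7 -2. ] tilt [-0.001 -0.    -1.   ] q [ 0.05  0.41 -0.15  1.92  0.08  0.82 -2.  ]
207 [542.64147337  10.41854854 137.14850165] [515.17503248 -22.56158348 120.38271144] [596.44239279  24.12723628 146.32373904]
```

View pics/c3.png

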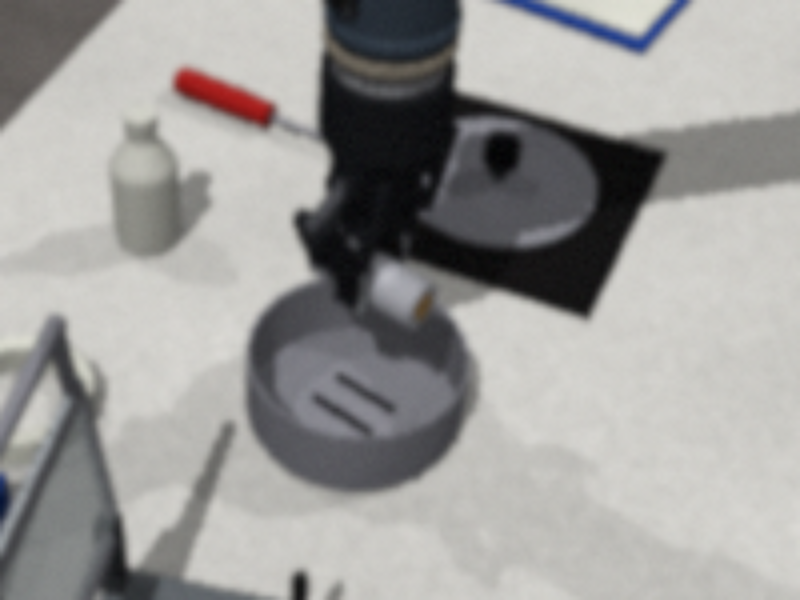

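Call:
apply_moves(
  rows=[
    [0,[-18,6,0],0],
    [0,[-50,16,0],0],
    [0,[-88,28,0],0],
    [0,[-126,40,0],0],
    [0,[-164,52,0],0],
  ],
)

```text
t: 13.3
eef_pos: [552.8, 167.9, 137.8]
tool_rot: [1.879, -2.515, -0.001]
ft_force: [0.5, 0.3, -2.3]
opening: 0.354
```

Call:
apply_moves(
  rows=[
    [0,[-36,11,0],-6],
    [0,[-64,20,0],-13],
    [0,[-77,24,0],-20],
    [0,[-81,26,0],-26],
    [0,[-81,26,0],-26],
  ],
)

```text
t: 13.8
eef_pos: [550.6, 252.8, 137.7]
tool_rot: [2.399, -2.025, -0.003]
ft_force: [-0.5, -0.1, -2.2]
opening: 0.353
```

Call:
apply_moves(
  rows=[
    [0,[0,0,0],0],
    [0,[0,0,0],0],
  ],
)

```text
t: 14.0
eef_pos: [551.6, 250.7, 138.5]
tool_rot: [2.395, -2.031, 0.0]
ft_force: [0.8, -0.9, -3.4]
opening: 0.352
```

```bash
cat >> h.py <<'E'
def barfit(c,save):
    im,d=shot(c,save);P=cloud(c,d);e=get_state()['eef_pos']
    hsv=cv2.cvtColor(im,cv2.COLOR_RGB2HSV)
    m=(np.hypot(P[...,0]-e[0],P[...,1]-e[1])<60)&(P[...,2]>e[2]-45)&(P[...,2]<e[2]+25)&(hsv[...,2]>95)
    q=P[m];c0=q.mean(0);U=np.linalg.svd(q-c0,full_matrices=False)[2][0];U*=np.sign(U[0]);a=(q-c0)@U
    print(c,len(q),'centre',(c0+U*(a.min()+a.max())/2).round(1),'axis',U.round(3),'yaw',np.degrees(np.arctan2(U[1],U[0])).round(1),'len',np.ptp(a).round(1))
    return P
E
python3 - <<'E'
from h import *
go(551.5,251.2,62,99.85)
barfit('side','side4.png');barfit('top','top4.png')
b=cv2.imread('pics/side4.png')[150:330,130:330];a=cv2.imread('pics/top4.png')[140:290,40:240]
cv2.imwrite('pics/c4.png',np.hstack([cv2.resize(b,(400,360)),cv2.resize(a,(400,360))]))
E
```

```text
t14.00 at [551.6 250.7 138.5] yaw -80.6 shift [-0.6 -0.  76.5] turn -0.5 open 0.35 F [ 0.8 -0.9 -3.4] tilt [-0.001 -0.001 -1.   ] q [-0.27  0.49 -0.3   1.8   0.18  0.88 -2.07]
side 322 centre [550.  255.5 145. ] axis [0.99  0.136 0.038] yaw 7.8 len 81.0
top 189 centre [552.9 249.1 144.9] axis [ 0.994  0.105 -0.006] yaw 6.0 len 80.8
```

View pics/c4.png

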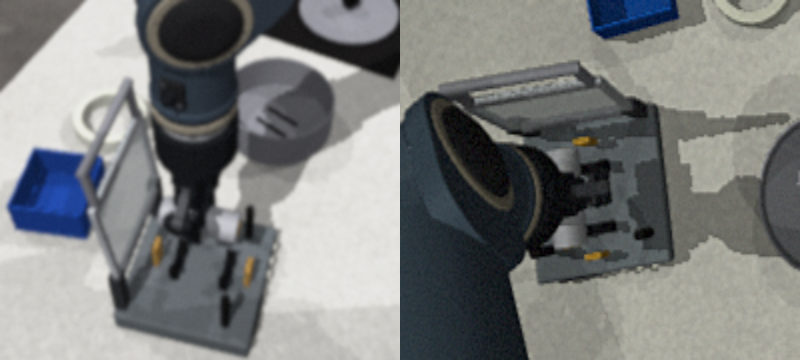

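Call:
apply_moves(
  rows=[
    [0,[-0.5,0,12],-0.5],
    [0,[-0.5,0,28],-0.5],
    [0,[-0.5,0,44],-0.5],
    [0,[-0.5,0,58],-0.5],
    [0,[-0.5,0,66],-0.5],
  ],
)

```text
t: 14.6
eef_pos: [550.7, 251.8, 71.0]
tool_rot: [2.406, -2.017, -0.002]
ft_force: [-0.4, 1.0, -1.9]
opening: 0.356
```

Call:
apply_moves(
  rows=[
    [0,[0,0,2],0],
    [0,[0,0,4],0],
    [0,[0,0,5.5],0],
    [0,[0,0,6.5],0],
    [0,[0,0,6.5],0],
  ],
)

```text
t: 15.1
eef_pos: [551.8, 252.4, 67.0]
tool_rot: [-2.407, 2.018, -0.001]
ft_force: [-0.0, 0.6, -2.6]
opening: 0.354
```

```bash
python3 - <<'E'
from h import *
go(551.5,251.2,62.6,99.85)
E
```

```text
t15.10 at [551.8 252.4  67. ] yaw -79.9 shift [1.1 0.5 4.4] turn 0.2 open 0.35 F [-0.   0.6 -2.6] tilt [ 0.001  0.    -1.   ] q [-0.29  0.59 -0.28  1.84  0.23  0.74 -2.09]
```

Call:
apply_moves(
  rows=[
    [0,[1,0,0.7],0],
    [0,[1,0,1.4],0],
    [0,[1,0,2.1],0],
    [0,[1,0,2.8],0],
    [0,[1,0,2.8],0],
  ],
)

```text
t: 15.6
eef_pos: [551.8, 251.3, 63.8]
tool_rot: [2.407, -2.018, 0.0]
ft_force: [-0.5, -0.7, -2.0]
opening: 0.35
```

Call:
apply_moves(
  rows=[
    [0,[0,0,0.5],0],
    [0,[0,0,1],0],
    [0,[0,0,1.5],0],
    [0,[0,0,1.5],0],
  ],
)

```text
t: 16.0
eef_pos: [552.1, 250.8, 63.1]
tool_rot: [2.407, -2.019, 0.002]
ft_force: [-1.1, -2.1, 4.7]
opening: 0.35
```

Call:
apply_moves(
  rows=[
    [0.45,[0,0,0],0],
    [0.45,[0,0,0],0],
    [0.6,[0,0,0],0],
    [0.7,[0,0,0],0],
    [0.75,[0,0,0],0],
  ],
)

```text
t: 16.5
eef_pos: [551.7, 251.5, 62.2]
tool_rot: [-2.408, 2.018, 0.0]
ft_force: [-0.8, 0.1, -0.4]
opening: 0.749
```

Call:
apply_moves(
  rows=[
    [0.75,[0,0,0],0],
    [0.75,[0,0,-4],0],
    [0.75,[0,0,-20],0],
    [0.75,[0,0,-50],0],
    [0.75,[0,0,-90],0],
  ],
)

```text
t: 17.0
eef_pos: [550.8, 250.9, 153.0]
tool_rot: [2.406, -2.016, -0.002]
ft_force: [0.9, 1.2, 0.4]
opening: 0.753
```

```bash
python3 - <<'E'
from h import *
go(551.5,251.2,290,9.85)
for c in('side','top'):
    im,d=shot(c,c+'5.png');P=cloud(c,d);hsv=cv2.cvtColor(im,cv2.COLOR_RGB2HSV)
    m=(np.hypot(P[...,0]-551,P[...,1]-251)<48)&(P[...,2]>48)&(P[...,2]<80)&(hsv[...,1]<70)&(hsv[...,2]>60)
    q=P[m]
    if len(q)>20: print(c,len(q),cv2.minAreaRect(q[:,:2].astype(np.float32)),np.percentile(q[:,2],[50,95]))
    g=(P[...,0]>580)&(P[...,0]<700)&(P[...,1]>180)&(P[...,1]<360)&(P[...,2]>246)&(P[...,2]<262);q=P[g]
    if len(q)>10: print('handle',len(q),q.mean(0),q.max(0),q.min(0))
b=cv2.imread('pics/side5.png')[150:330,130:330];a=cv2.imread('pics/top5.png')[140:290,40:240]
cv2.imwrite('pics/c5.png',np.hstack([cv2.resize(b,(400,360)),cv2.resize(a,(400,360))]))
E
```

```text
t17.00 at [550.8 250.9 153. ] yaw -79.9 shift [-1.00e-01 -4.00e-01 -1.37e+02] turn -89.8 open 0.75 F [0.9 1.2 0.4] tilt [-0.003 -0.001 -1.   ] q [-0.26  0.48 -0.31  1.79  0.18  0.91 -2.05]
side 508 ((550.7332153320312, 252.24380493164062), (80.02275085449219, 32.92082977294922), 6.714542865753174) [69.17702138 73.6269182 ]
handle 321 [633.47365921 271.93731094 256.19018538] [649.27254398 326.01754738 260.02077978] [620.48987198 206.41688416 246.82072102]
top 336 ((547.94580078125, 252.49578857421875), (89.78532409667969, 36.90801239013672), 9.89208984375) [68.09609595 72.12842297]
handle 414 [636.65028203 264.26602573 254.92706305] [650.97219528 324.5793603  259.34315643] [622.53052913 205.3711754  247.09216837]
```

View pics/c5.png

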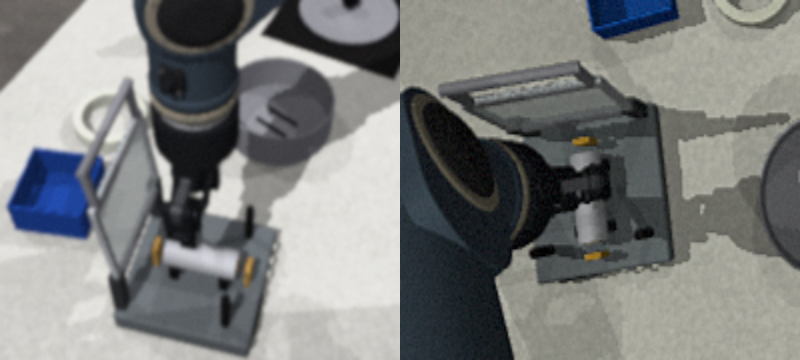

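Call:
apply_moves(
  rows=[
    [0.6,[0,15,-15],0],
    [0.6,[0,35,-50],0],
    [0.6,[0,40,-90],-8],
    [0.6,[0,40,-135],-16],
    [0.6,[0,40,-170],-24],
  ],
)

```text
t: 17.6
eef_pos: [512.1, 244.7, 326.2]
tool_rot: [-2.777, 1.464, -0.004]
ft_force: [1.3, -0.3, 0.6]
opening: 0.598
```

Call:
apply_moves(
  rows=[
    [0.6,[0,0,-10],-8],
    [0.6,[0,0,-10],-16],
    [0.6,[0,0,-10],-24],
    [0.6,[0,0,-10],-32],
    [0.6,[0,0,-10],-40],
  ],
)

```text
t: 18.1
eef_pos: [512.0, 244.3, 333.2]
tool_rot: [-3.112, 0.427, -0.002]
ft_force: [-0.2, 0.8, -0.7]
opening: 0.599
```

Call:
apply_moves(
  rows=[
    [0.6,[0,0,0],-8],
    [0.6,[0,0,0],-16],
    [0.6,[0,0,0],-24],
    [0.6,[0,0,0],-26],
    [0.6,[0,0,0],-26],
  ],
)

```text
t: 18.6
eef_pos: [512.1, 244.2, 333.0]
tool_rot: [3.13, 0.275, 0.001]
ft_force: [-0.2, -0.9, -0.1]
opening: 0.605
```

```bash
python3 - <<'E'
from h import *
go(635.3,265.8,253,9.85)
E
```

```text
t18.60 at [512.1 244.2 333. ] yaw 10.0 shift [125.    0.3  80.1] turn 0.2 open 0.61 F [-0.2 -0.9 -0.1] tilt [ 0.001  0.    -1.   ] q [-0.03  0.29 -0.61  1.66  0.17  1.25 -0.5 ]
```

Call:
apply_moves(
  rows=[
    [0.6,[25,0,0],0],
    [0.6,[65,0,0],0],
    [0.6,[102,0,0],0],
    [0.6,[122,0,0],0],
    [0.6,[125,0,10],0],
  ],
)

```text
t: 19.1
eef_pos: [637.9, 266.2, 322.7]
tool_rot: [-3.129, -0.271, -0.004]
ft_force: [0.1, -0.2, -0.4]
opening: 0.605
```

Call:
apply_moves(
  rows=[
    [0.6,[0,0,10],0],
    [0.6,[0,0,17],0],
    [0.6,[0,0,19],0],
    [0.6,[0,0,19],0],
  ],
)

```text
t: 19.5
eef_pos: [634.5, 266.1, 303.3]
tool_rot: [3.129, 0.276, -0.001]
ft_force: [-0.8, -0.3, 0.5]
opening: 0.597
```

```bash
python3 - <<'E'
from h import *
go(635.3,265.8,253,9.85)
shot('side','side6.png');shot('top','top6.png')
b=cv2.imread('pics/side6.png')[130:310,110:310];a=cv2.imread('pics/top6.png')[120:270,20:220]
cv2.imwrite('pics/c6.png',np.hstack([cv2.resize(b,(400,360)),cv2.resize(a,(400,360))]))
E
```

```text
t19.50 at [634.5 266.1 303.3] yaw 10.1 shift [ 0.7  0.4 50.3] turn 0.2 open 0.6 F [-0.8 -0.3  0.5] tilt [-0.    -0.001 -1.   ] q [-0.09  0.51 -0.56  1.41  0.28  1.3  -0.5 ]
```

View pics/c6.png

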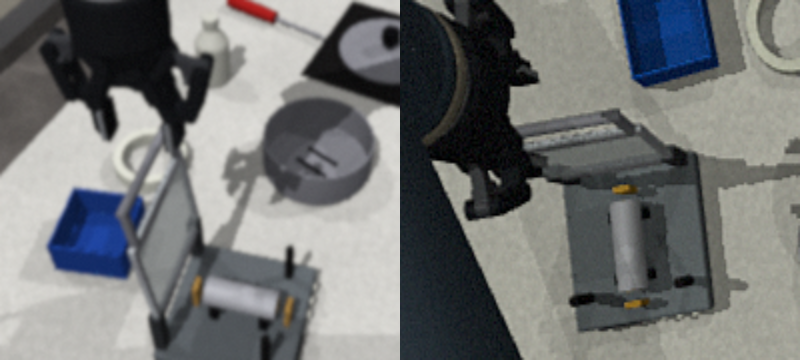

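The fingers straddle the handle line and the cell lies straight in the cradle. Descending to grip the handle.

Call:
apply_moves(
  rows=[
    [0.6,[0.5,0,12],0],
    [0.6,[0.5,0,26],0],
    [0.6,[0.5,0,38],0],
    [0.6,[0.5,0,46],0],
    [0.6,[0.5,0,50],0],
  ],
)

```text
t: 20.1
eef_pos: [635.4, 265.9, 251.5]
tool_rot: [3.129, 0.275, -0.003]
ft_force: [-1.0, 0.3, 0.0]
opening: 0.603
```

Call:
apply_moves(
  rows=[
    [0.3,[0,0,0],0],
    [0.3,[0,0,0],0],
    [0.2,[0,0,0],0],
    [0,[0,0,0],0],
    [0,[0,0,0],0],
  ],
)

```text
t: 20.6
eef_pos: [636.2, 266.5, 254.1]
tool_rot: [-3.129, -0.275, -0.002]
ft_force: [0.0, 0.3, 2.1]
opening: 0.093
```

Call:
apply_moves(
  rows=[
    [0,[0,0,0],0],
    [0,[0,0,0],0],
  ],
)

```text
t: 20.8
eef_pos: [636.2, 266.5, 254.1]
tool_rot: [-3.129, -0.275, -0.002]
ft_force: [-0.1, -0.3, 2.6]
opening: 0.092
```

```bash
python3 - <<'E'
from h import *
go(635.3,265.8,253,9.85)
s=get_state();e=s['eef_pos'];u=np.array([np.cos(.1719),np.sin(.1719),0]);h=np.array([620.4,263.2,88])
v=e-h;xx=v@u;print('r',np.hypot(xx,v[2]),'a',np.arctan2(v[2],-xx))
for a0 in (np.arctan2(v[2],-xx),):
    for a in np.linspace(a0,0,26): print(round(a,3),round(-165*(np.cos(a)-np.cos(a0)),1),round(-165*(np.sin(a)-np.sin(a0)),1))
E
```

```text
t20.80 at [636.2 266.5 254.1] yaw 10.1 shift [-1.   0.5  1.1] turn 0.2 open 0.09 F [-0.1 -0.3  2.6] tilt [ 0.001  0.001 -1.   ] q [-0.1   0.55 -0.55  1.47  0.3   1.21 -0.51]
r 166.89324635806057 a 1.66766276878326
1.668 -0.0 -0.0
1.601 -11.0 -0.7
1.534 -22.0 -0.7
1.468 -33.0 0.1
1.401 -43.9 1.6
1.334 -54.6 3.8
1.267 -65.3 6.8
1.201 -75.6 10.4
1.134 -85.8 14.7
1.067 -95.6 19.7
1.001 -105.0 25.3
0.934 -114.1 31.6
0.867 -122.7 38.4
0.8 -130.9 45.8
0.734 -138.5 53.7
0.667 -145.6 62.1
0.6 -152.1 71.0
0.534 -158.0 80.3
0.467 -163.3 89.9
0.4 -167.9 99.9
0.334 -171.9 110.2
0.267 -175.1 120.7
0.2 -177.7 131.4
0.133 -179.5 142.3
0.067 -180.6 153.2
0.0 -181.0 164.2
```

Call:
apply_moves(
  rows=[
    [0,[-6,0,-0.5],0],
    [0,[-16,0,-0.8],0],
    [0,[-27,0,-0.5],0],
    [0,[-38,0,0.8],0],
    [0,[-49,0,2.6],0],
  ],
)

```text
t: 21.3
eef_pos: [586.7, 257.9, 251.3]
tool_rot: [-3.129, -0.276, -0.002]
ft_force: [1.8, 1.3, 3.5]
opening: 0.09
```

```bash
cat >> h.py <<'E'
def arc():
    s=get_state();e=s['eef_pos'];u=np.array([np.cos(.1719),np.sin(.1719),0]);v=e-np.array([620.4,263.2,88]);xx=v@u
    a=np.arctan2(v[2],-xx);print('t',s['t'],e.round(1),'r',np.hypot(xx,v[2]).round(1),'a',a.round(3),'F',s['ft_force'].round(1),'off y',(v@[-u[1],u[0],0]).round(1),s['opening'])
E
python3 -c "
from h import *
arc()"
```

```text
t 21.3 [586.7 257.9 251.3] r 166.9 a 1.365 F [1.8 1.3 3.5] off y 0.5 0.08985405678400295
```

Call:
apply_moves(
  rows=[
    [0,[-11,0,2.7],0],
    [0,[-22,0,6.2],0],
    [0,[-33,0,10.4],0],
    [0,[-43.3,0,15.4],0],
    [0,[-53.4,0,21],0],
  ],
)

```text
t: 21.8
eef_pos: [533.8, 248.7, 229.1]
tool_rot: [-3.129, -0.277, 0.0]
ft_force: [1.0, 3.3, 1.2]
opening: 0.095
```

Call:
apply_moves(
  rows=[
    [0,[-9.6,0,6.4],0],
    [0,[-18.8,0,13.4],0],
    [0,[-27.4,0,21],0],
    [0,[-35.5,0,29.3],0],
    [0,[-43,0,38],0],
  ],
)

```text
t: 22.3
eef_pos: [492.5, 241.4, 190.9]
tool_rot: [-3.128, -0.276, -0.002]
ft_force: [2.5, 6.1, -2.0]
opening: 0.089
```

```bash
python3 -c "
from h import *
arc()"
```

```text
t 22.3 [492.5 241.4 190.9] r 165.6 a 0.671 F [ 2.5  6.1 -2. ] off y 0.4 0.08911601461005048
```

Call:
apply_moves(
  rows=[
    [0,[-7,0,9.3],0],
    [0,[-13,0,19],0],
    [0,[-18.5,0,29.2],0],
    [0,[-23.3,0,39.7],0],
    [0,[-27.3,0,50.5],0],
  ],
)

```text
t: 22.8
eef_pos: [465.9, 236.7, 140.6]
tool_rot: [-3.128, -0.276, -0.002]
ft_force: [1.4, 4.1, 2.2]
opening: 0.094
```

Call:
apply_moves(
  rows=[
    [0,[-2.8,0,9.5],0],
    [0,[-5,0,19],0],
    [0,[-6.5,0,27],0],
    [0,[-7.4,0,33.5],0],
    [0,[-7.8,0,38.5],0],
  ],
)

```text
t: 23.3
eef_pos: [458.1, 235.3, 102.0]
tool_rot: [-3.128, -0.276, -0.001]
ft_force: [-0.4, 5.2, 2.3]
opening: 0.094
```

```bash
python3 -c "
from h import *
arc()"
```

```text
t 23.3 [458.1 235.3 102. ] r 165.3 a 0.085 F [-0.4  5.2  2.3] off y 0.3 0.093801020625818
```

Call:
apply_moves(
  rows=[
    [0,[-0.3,0,2],0],
    [0,[-0.4,0,4],0],
    [0,[-0.5,0,6],0],
    [0,[-0.5,0,8],0],
    [0,[-0.5,0,10],0],
  ],
)

```text
t: 23.8
eef_pos: [457.6, 235.3, 92.4]
tool_rot: [-3.128, -0.276, -0.0]
ft_force: [0.5, 5.3, 0.5]
opening: 0.091
```

Call:
apply_moves(
  rows=[
    [0,[0,0,0.7],0],
    [0,[0,0,1.4],0],
    [0,[0,0,2],0],
    [0,[0,0,2],0],
  ],
)

```text
t: 24.2
eef_pos: [457.6, 235.2, 90.5]
tool_rot: [-3.128, -0.276, -0.0]
ft_force: [0.2, 7.0, 1.1]
opening: 0.09
```

Call:
apply_moves(
  rows=[
    [0,[0,0,0.5],0],
    [0,[0,0,1],0],
    [0,[0,0,1],0],
  ],
)

```text
t: 24.5
eef_pos: [457.6, 235.3, 90.3]
tool_rot: [-3.129, -0.276, -0.001]
ft_force: [-1.4, 4.4, 7.4]
opening: 0.094
```

Call:
apply_moves(
  rows=[
    [0,[0,0,0.5],0],
    [0,[0,0,0.5],0],
    [0,[0,0,0.5],0],
  ],
)

```text
t: 24.8
eef_pos: [457.6, 235.3, 90.3]
tool_rot: [-3.129, -0.276, -0.001]
ft_force: [-1.7, 3.6, 12.2]
opening: 0.089
```

Call:
apply_moves(
  rows=[
    [0.2,[0,0,0],0],
    [0.3,[0,0,0],0],
    [0.4,[0,0,0],0],
    [0.4,[0,0,0],0],
    [0.4,[0,0,0],0],
  ],
)

```text
t: 25.3
eef_pos: [457.4, 234.1, 88.8]
tool_rot: [3.129, 0.275, -0.001]
ft_force: [0.2, -0.1, -0.3]
opening: 0.399
```

Call:
apply_moves(
  rows=[
    [0.4,[0,0,-5],0],
    [0.4,[0,0,-18],0],
    [0.4,[0,0,-40],0],
    [0.4,[0,0,-70],0],
    [0.4,[0,0,-110],0],
  ],
)

```text
t: 25.8
eef_pos: [456.8, 234.2, 200.2]
tool_rot: [3.129, 0.276, -0.004]
ft_force: [0.5, -0.3, 1.0]
opening: 0.402
```

Call:
apply_moves(
  rows=[
    [0.4,[0,20,-30],0],
    [0.4,[0,60,-55],0],
    [0.4,[0,100,-70],0],
    [0.4,[0,130,-70],0],
    [0.4,[0,140,-70],0],
  ],
)

```text
t: 26.3
eef_pos: [482.8, 93.3, 270.7]
tool_rot: [3.129, 0.267, 0.004]
ft_force: [-0.6, -0.1, -0.7]
opening: 0.399
```

```bash
python3 - <<'E'
from h import *
print(get_state()['eef_pos'],get_state()['t'])
u=np.array([np.cos(.1719),np.sin(.1719),0])
for c in('side','top'):
    im,d=shot(c,c+'7.png');P=cloud(c,d)
    v=P-np.array([620.4,263.2,0]);xx=v@u;yy=v@[-u[1],u[0],0]
    m=(abs(yy)<45)&(xx<-155)&(xx>-176)&(P[...,2]>75)&(P[...,2]<150);q=P[m];print(c,'handle',len(q),np.percentile(q[:,2],[50,95]) if len(q) else 0)
    m=(abs(yy)<45)&(xx<-10)&(xx>-120)&(P[...,2]>76)&(P[...,2]<120);q=P[m];print('panel',len(q),np.median(q[:,2]) if len(q) else 0)
    q=P[(np.hypot(P[...,0]-562,P[...,1]+6)<90)&(P[...,2]>48)&(P[...,2]<68)];print('rim',cv2.minEnclosingCircle(q[:,:2].astype(np.float32)))
    q=P[(np.hypot(P[...,0]-541,P[...,1]+275)<95)&(P[...,2]>7.5)&(P[...,2]<22)];print('lid',cv2.minEnclosingCircle(q[:,:2].astype(np.float32)))
a=[cv2.resize(cv2.imread('pics/%s7.png'%c),(400,300)) for c in('side','top')]
b=cv2.resize(cv2.imread('pics/side7.png')[180:330,130:330],(400,300));t=cv2.resize(cv2.imread('pics/top7.png')[150:300,40:240],(400,300))
cv2.imwrite('pics/c7.png',np.vstack([np.hstack(a),np.hstack([b,t])]))
E
```

```text
[482.84724754  93.33780988 270.70819815] 26.3
side handle 187 [93.20713511 95.39089309]
panel 1934 91.900525947998
rim ((563.1757202148438, -5.670307159423828), 76.58651733398438)
lid ((534.477294921875, -272.1012878417969), 87.08210754394531)
top handle 0 0
panel 2270 89.61811920486042
rim ((562.9253540039062, -6.621800422668457), 74.89566802978516)
lid ((542.9968872070312, -273.873291015625), 80.25199890136719)
```

View pics/c7.png

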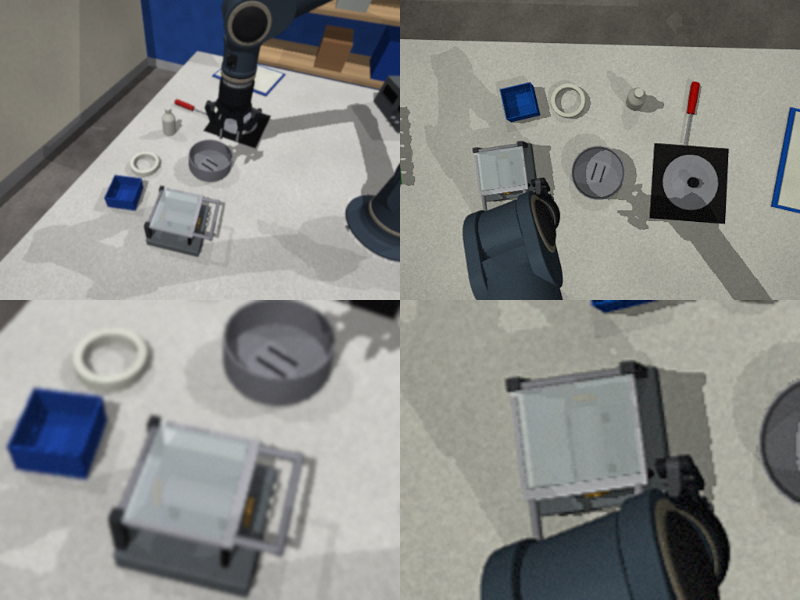

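```bash
python3 -c "
from workcell import *
print(sign_off())"
```

```text
the job is handed in; nothing more can be done
None
```

The job is done in the order asked and handed in at about 26 s. The arm had been drawn well clear and was touching nothing.

- **Lid:** It lies knob up on the mat at about (541–543, -274), roughly 25 to 30 mm inside every edge. The side camera's lid circle came out poor (radius 87, offset), partly because the arm was in view. The top camera's fit was clean (radius 80), and I relied on that.
- **Dummy cell:** It lies along the cradle between the contacts, with its top at about 72 mm, which matches a centre at 56 mm. Contact force when setting it down was about 7 N. The fitted direction was 9.9° from the top view and 6.7° from the side view, and the top fit was inflated in length. The last pictures show it seated straight.
- **Guard:** It was held by its handle all the way down onto the stop, at about 12 N. Afterwards the handle top measured about 93 mm and the panel was level at about 90 to 92 mm, so it is fully closed.
- **Other things:** The pot's rim centre moved less than about 2 mm, within measuring error. The bottle, tape, bin and screwdriver look undisturbed in the last pictures.

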